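Clear mis-fed ring burners from the carousel

TASK

Two ring burners have been fed by mistake onto the freely turning carousel, among the gas valves. Lift both burners off and hang each by its ring on a hook of the rework rack, one burner to a hook, seated on the straight part of the hook behind its upturned tip and hanging still. Do not tip or drop a burner or a valve, leave all three valves standing on the carousel, and do not disturb the other things on the bench.

Things in the scene. Friction and masses are not known exactly. Their poses are not given: they have to be found in the camera images.
- burner_a: one of the two ring burners (they are alike). One rigid piece of plain bright sheet steel, 120 mm tall, standing on a foot plate 36 (x) by 50 (y) by 6 mm: an upright flat ring (see its eye) and on top of it a square block 22 by 22 mm, sides along x and y, from 90 to 120 mm up, to grip by. 0.15 to 0.31 kg. Origin: centre of the underside; z up.
- burner_b: the other ring burner, same shape and frame as burner_a.
- burner_a_eye (a point): centre of burner_a's ring hole, 52 mm above its underside. The ring is 76 mm outside and 52 mm inside diameter and 12 mm thick; the hole runs along x, the body's x
- burner_b_eye (a point): centre of burner_b's ring hole, 52 mm above its underside; x along the hole
- rack: fixed grey rework rack with two hooks, left or right of the carousel: base plate (x -20 to 80 mm, 240 mm wide), two 16 mm uprights at y = +-110 mm, 12 mm crossbar with its top at 205 mm; only the hook tips are higher. Origin: on the bench under the crossbar; the hooks point along its -x (towards the robot), y runs along the crossbar.
- hook_left (a point): middle of the straight rod of the hook on the rack's +y side, on its axis, 200 mm above the bench; frame as the rack's. The rod, 8 mm in diameter, runs along x from the crossbar 49 mm behind (+x) to 37 mm in front, then turns up; the tip ends 48 mm in front, its top 21 mm above this point. The hooks are 130 mm apart.
- hook_right (a point): the same for the hook on the rack's -y side.
- carousel: round carousel: fixed base carrying a flat black-topped platter 300 mm in diameter, top 36 mm above the bench, that turns very freely about the vertical through this origin (centre of the base, on the bench) and carries what stands on it along. Five parts stand on it, about 85 mm from the centre.
- platter (a joint): angle of the carousel's platter, rad, anticlockwise from above; unlimited
- valve_1: steel gas valve, upright, 123 mm tall: flange 46 mm in diameter, body 32 mm wide with stub pipes along x to 22 mm from the axis, 22 mm neck, and 108 to 116 mm up a flat lever 14 mm wide reaching from 12 mm behind the axis to 38 mm ahead along the body's +x; 0.35 kg. Origin: centre of the underside. It stays on the carousel.
- valve_2: gas valve, same shape and frame as valve_1. It stays on the carousel.
- valve_3: gas valve, same shape and frame as valve_1. It stays on the carousel.
- fixture: fixed black assembly fixture, 140 by 200 mm, 90 mm tall, across the carousel from the rack; origin under its centre. Bystander.
- screwdriver: screwdriver lying on the bench (about 20 mm high), bystander; origin under its centre
- wrench: wrench lying on the bench, bystander; origin under its centre
- can: grey can, 56 mm in diameter, 130 mm tall, bystander; origin at the centre of its underside
- jar: amber jar with black cap, 60 mm in diameter, 75 mm tall, bystander; origin at the centre of its underside
There are look-alikes about, which are no part of the job. Leave any orange or red look-alike of the burner_b alone. Leave any pink look-alike of the valve_1 alone.

How it is judged:
By the outcome, as a careful person would: the job done as asked, in the order asked, and still so for the second after the job is handed in, with the robot touching nothing.
It also fails if it takes over 72 s, if anything falls off the work surface, if the arm or the gripper's body presses on something with over 40 N, if the wrist force passes 120 N, or if a joint passes its speed limit or range.

ROBOT

A 7-joint arm with a two-finger parallel gripper is mounted at the origin on the work surface. World frame = base frame: x ahead of the robot, y to its left, z up, the work surface at z = 0. Lengths are in m, angles in rad, forces in N, time in s.
With the tool pointing down it reaches from about 0.425 to 0.925 m from the base axis. Payload 6.8 kg.
Tool frame: the origin (TCP) lies midway between the tips of the shut fingers; the grasp point (between the pads) lies r.grip_point_offset behind it (r.grip_point_offset is the distance from the TCP to the grasp point, in m); z points along the fingers, y is the direction in which the jaws open and shut (so a half turn about z gives the same grasp; the last joint's range is limited). The gripper opens to 85 mm and grips with 20 to 120 N. Pads are 22 mm wide; open, the fingers measure 114 mm over their backs; the gripper's body (76 mm by 85 mm) begins 54 mm behind the grasp point. The pads swing forward as they close: fully open they stand 13 mm farther back than shut.
Start: joints at [-1.264, 0.477, 0.022, 1.555, -0.011, 1.109, -0.083], TCP at [0.272, 0.618, 0.231] pointing down, gripper open.
Joint ranges: [-2.96, 2.96], [-0.34, 2.1], [-1.41, 1.46], [0.24, 2.44], [-1.37, 4.51], [0.17, 1.92], [-2.96, 2.96]. Speed limits (rad/s): [2.39, 2.39, 3.14, 3.14, 3.14, 3.14, 3.14].

INTERFACE

Orientations are given as a rotation vector (axis times angle).
In Python, from bench import r gives the robot as it stands. The module is installed in compiled form; this text tells all that it offers.
- The arm moves only by the tool play_rows, never from a script. Its argument "deltas" is a list of rows, each a list of 3 entries, a list of its own where there are three numbers: the finger opening in mm, from 0 to 85.4, then the shift along the tool's x, y, z in mm, then the turn, a rotation vector about the tool's x, y, z in rad. A call has 1 to 8 rows; each row is the pose to reach, as a shift and turn from the pose measured when the call began, along the tool's axes at that moment; what a row does not reach only later rows make up. A row lasts 1/8 s, in which the tool goes at most 62.5 mm and 10.7 degrees, less where a joint would pass 70% of its speed; a pose out of reach is approached as far as the arm can. A call with a gripper value outside its range is refused whole. The fingers move at their own pace and stop on an object; "squeeze" is the grip in N (left out, the last holds). Time passes only in rows, so rows that repeat a pose let the fingers close. It gives the time, the measured TCP pose, the force and the opening at its end, in the units of the state.
- r.get_obs(): the state, without advancing time (a new reading comes with each control period).
- r.grab_frame(name): name is "side" or "top"; returns (picture, depth): 400x640x3 uint8, red, green, blue; 400x640 float32, m along the optical axis (not along the pixel's ray), 0 where there is no reading.
- r.camera_model(name): a dict with "mtx" (3x3 intrinsics, pixels), "rvec" (rotation vector, rad) and "tvec" (3), from world to camera coordinates, as OpenCV has them. Camera axes: x right, y down, z forward; pixel columns grow to the right and rows downward; lengths in m; the calibration is good to about 2 mm. A picture is of the moment at which its call begins. camera_model takes no time and is no camera call.
- r.hand_in(): hands the job in, once; it reports no verdict.
The state is a dict: "clock": time; "joints": joint angles; "qvel": joint speeds; "tau": joint torques, N m; "tcp_pos": TCP position; "orientation": TCP orientation; "contact_force": force on the tool from outside, world axes, zero at the start; "moment": the same for the moment, N m; "grip_width": finger opening in m.
Only numpy, scipy, OpenCV 4.12 (cv2) and the standard library are available. Lean on these libraries where they do the work, as an engineer would, in place of code of your own. Each camera call takes 0.05 s, during which the arm holds its last target. There are 200 camera calls.

## Working session

There is one attempt and no reset: what is moved stays moved. The work goes in short steps, Python scripts to look and compute and a tool call to move; the robot and the scene stay as the last step left them, time stands still between calls to the robot, and variables do not carry over. Pictures are saved under pics/ and viewed, about 8 in all and at most 12, crops included, and the job is handed in when it is done.

Besides the shell and the picture viewer there is one more tool, called after "Emit:" as name(argument=value, ...) on one line, values as JSON. play_rows: Moves the arm, as the interface text tells. Its arguments: {"type":"object","properties":{"deltas":{"type":"array"},"squeeze":{"type":"number"}},"required":["deltas"]}

```bash
mkdir -p pics; cat > h.py <<'E'
import numpy as np, cv2
from bench import r
def cam(n):
    m=r.camera_model(n); R=cv2.Rodrigues(np.array(m["rvec"],float))[0]
    return np.array(m["mtx"],float),R,np.array(m["tvec"],float).ravel()
def cloud(n,d):
    K,R,t=cam(n); v,u=np.mgrid[:400,:640]
    p=np.stack([(u-K[0,2])/K[0,0]*d,(v-K[1,2])/K[1,1]*d,d],-1)
    return (p-t)@R   # world
def proj(n,P):
    K,R,t=cam(n); q=(np.atleast_2d(P)@R.T+t)@K.T
    return q[:,:2]/q[:,2:]
def plane(n,u,v,z):
    K,R,t=cam(n); d=R.T@np.linalg.inv(K)@[u,v,1]; c=-R.T@t
    return c+d*(z-c[2])/d[2]
E
python3 - <<'E'
from h import *
for n in("top","side"):
    p,d=r.grab_frame(n); np.savez(n+"0.npz",p=p,d=d)
    cv2.imwrite(f"pics/{n}0.png",cv2.resize(p[...,::-1],(800,500)))
    K,R,t=cam(n); print(n,K.round(1).tolist(),(-R.T@t).round(3),R[2].round(3))
o=r.get_obs(); print(o["tcp_pos"],o["orientation"],o["grip_width"],o["clock"],r.grip_point_offset)
print(cv2.Rodrigues(np.array(o["orientation"]))[0].round(3))
E
```

```text
top [[377.3, 0.0, 311.4], [0.0, 377.3, 203.5], [0.0, 0.0, 1.0]] [ 0.35  -0.017  1.188] [ 0.189  0.01  -0.982]
side [[367.2, 0.0, 321.1], [0.0, 367.2, 200.8], [0.0, 0.0, 1.0]] [ 0.11  -0.538  0.846] [ 0.454  0.532 -0.715]
[0.27184273 0.61725083 0.2304473 ] [-6.46872686e-01 -3.07408266e+00  2.56280532e-03] 0.0852738376131296 0.1 0.0187
[[-0.915  0.403 -0.001]
 [ 0.403  0.915 -0.002]
 [-0.    -0.002 -1.   ]]
```

View pics/top0.png

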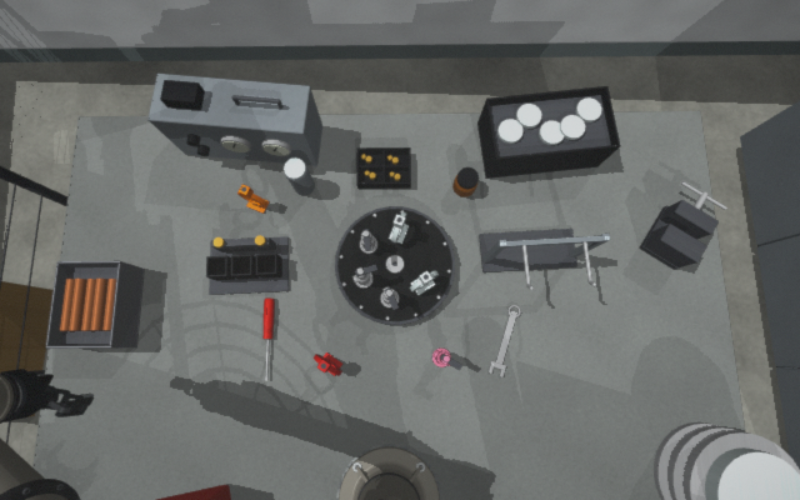

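View pics/side0.png

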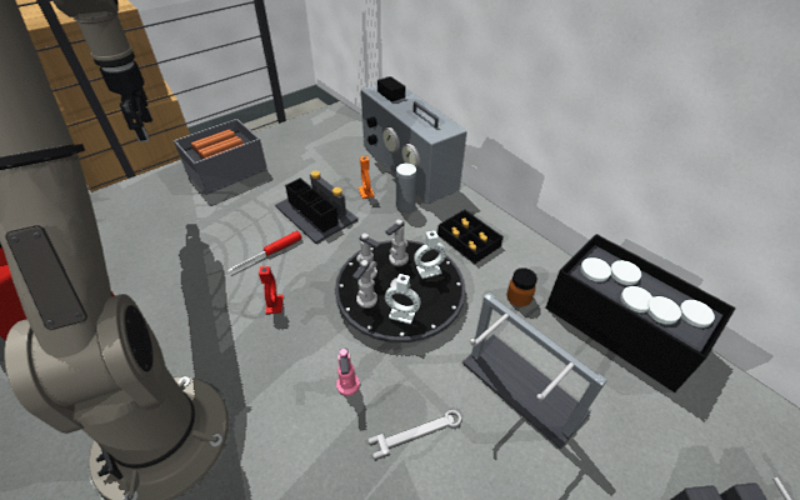

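The top view shows the burners near (400,225) and (425,283), with three valves on the left of the carousel. The rack is on the right, with its hooks pointing down the picture.

```bash
cat > meas.py <<'E'
from h import *
def blocks(n,p,d,C,pr=True):
    W=cloud(n,d); m=(d>0)&(np.hypot(W[...,0]-C[0],W[...,1]-C[1])<.15)&(W[...,2]>.145)&(W[...,2]<.17)
    k,l,s,c=cv2.connectedComponentsWithStats(m.astype(np.uint8)); out=[]
    for i in range(1,k):
        q=W[l==i]; col=p[l==i].mean(0)
        if s[i,4]<12: continue
        rc=cv2.minAreaRect((q[:,:2]*1000).astype(np.float32))
        print(n,s[i,4],c[i].round(0),q.mean(0).round(4),"rect",np.round(rc[0],1),np.round(rc[1],1),round(rc[2],1),col.round(0))
E
python3 - <<'E'
from meas import *
Z={n:np.load(n+"0.npz") for n in("top","side")}
z=Z["top"]; p,d=z["p"],z["d"]; W=cloud("top",d)
# carousel disc
c=plane("top",394/1.25,264/1.25,.036)
m=(p.max(-1)<45)&(np.hypot(W[...,0]-c[0],W[...,1]-c[1])<.17)&(abs(W[...,2]-.036)<.01)
q=W[m][:,:2]; (cx,cy),rr=cv2.minEnclosingCircle((q*1000).astype(np.float32)); print("car",c,cx,cy,rr)
C=(cx/1000,cy/1000)
for n in Z: blocks(n,Z[n]["p"],Z[n]["d"],C)
for n in Z:
    W=cloud(n,Z[n]["d"]); d=Z[n]["d"]
    m=(d>0)&(W[...,2]>.19)&(W[...,2]<.225)&(W[...,0]>.3)&(W[...,0]<.75)&(W[...,1]<-.1)&(W[...,1]>-.55)
    q=W[m]; print(n,"rack",len(q),q.min(0).round(3),q.max(0).round(3))
    k,l,s,cc=cv2.connectedComponentsWithStats(m.astype(np.uint8))
    for i in range(1,k):
        if s[i,4]>8: print(s[i],W[l==i].min(0).round(3),W[l==i].max(0).round(3))
I=cv2.resize(Z["top"]["p"][145:265,255:505,::-1],None,fx=3.2,fy=3.2,interpolation=cv2.INTER_CUBIC); cv2.imwrite("pics/crop.png",I)
E
```

```text
car [ 0.54731804 -0.01682881  0.036     ] 548.01708984375 -18.658329010009766 139.0166015625
top 64 [319. 176.] [ 0.6276 -0.0285  0.1544] rect [628.9 -28.7] [21.6 21.8] 67.0 [161. 166. 167.]
top 91 [293. 192.] [0.5838 0.0452 0.1522] rect [584.2  45.7] [49.  14.9] 7.2 [101. 103. 106.]
top 92 [293. 216.] [0.5145 0.0462 0.1524] rect [514.9  46.2] [13.9 49.4] 16.1 [94. 96. 99.]
top 64 [340. 221.] [ 0.4979 -0.0861  0.1546] rect [498.2 -86.1] [21.7 20.7] 32.2 [167. 172. 173.]
top 92 [313. 239.] [ 0.4507 -0.0103  0.1527] rect [451.5 -10.2] [49.3 13.8] 23.0 [101. 102. 106.]
side 90 [316. 181.] [0.5876 0.0435 0.153 ] rect [586.8  44.1] [48.8 18.1] 5.4 [ 97.  98. 101.]
side 73 [346. 189.] [ 0.6297 -0.0306  0.1545] rect [631.3 -29. ] [23.2 23. ] 67.9 [185. 192. 192.]
side 97 [296. 192.] [0.5166 0.0455 0.1533] rect [518.1  46.4] [17.5 49.1] 18.4 [100. 102. 105.]
side 110 [289. 215.] [ 0.4544 -0.0113  0.1532] rect [454.6 -10.4] [49.4 16.8] 20.2 [101. 102. 106.]
side 86 [322. 224.] [ 0.4995 -0.0882  0.1548] rect [500.6 -86.7] [23.6 21.7] 35.2 [186. 191. 192.]
top rack 716 [ 0.463 -0.476  0.19 ] [ 0.583 -0.24   0.222]
[398 187  90  45 716] [ 0.463 -0.476  0.19 ] [ 0.583 -0.24   0.222]
side rack 1325 [ 0.465 -0.476  0.19 ] [ 0.585 -0.24   0.223]
[ 376  234  110   87 1325] [ 0.465 -0.476  0.19 ] [ 0.585 -0.24   0.223]
```

View pics/crop.png

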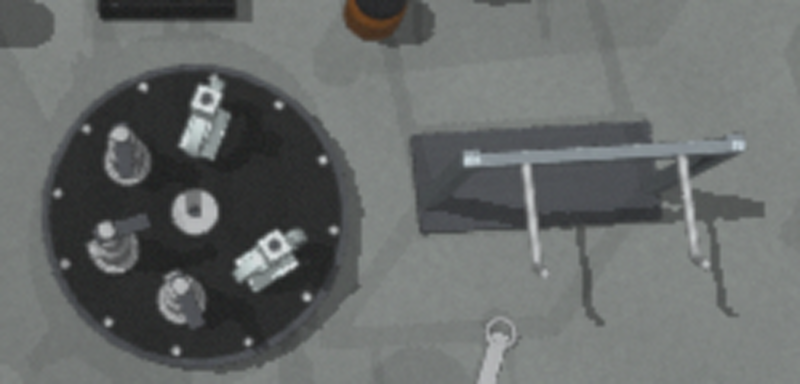

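```bash
python3 - <<'E'
from meas import *
B=dict(b1=(.630,-.0288),b2=(.4993,-.0864))
for n in("top","side"):
    z=np.load(n+"0.npz"); d=z["d"]; W=cloud(n,d)
    for k,c in B.items():
        m=(d>0)&(np.hypot(W[...,0]-c[0],W[...,1]-c[1])<.042)&(W[...,2]>.06)&(W[...,2]<.12)
        q=(W[m][:,:2]*1000).astype(np.float32); rc=cv2.minAreaRect(q); l=cv2.fitLine(q,cv2.DIST_HUBER,0,.01,.01).ravel()
        print(n,k,len(q),"ring",np.round(rc[0],1),np.round(rc[1],1),round(rc[2],1),"line",np.degrees(np.arctan2(l[1],l[0])).round(1))
    m=(d>0)&(W[...,2]>.2)&(W[...,2]<.21)&(W[...,0]>.555)&(W[...,0]<.75)&(W[...,1]<-.2)&(W[...,1]>-.5)
    q=W[m][:,:2].astype(np.float32); rc=cv2.minAreaRect(q*1000); l=cv2.fitLine(q,cv2.DIST_HUBER,0,.01,.01).ravel()
    print("bar",np.round(rc[0],1),np.round(rc[1],1),rc[2],np.degrees(np.arctan2(l[1],l[0])).round(2),l[2:])
    m=(d>0)&(W[...,2]>.19)&(W[...,2]<.225)&(W[...,0]>.45)&(W[...,0]<.55)&(W[...,1]<-.2)&(W[...,1]>-.55)
    for lo,hi in((-.36,-.2),(-.55,-.36)):
        q=W[m&(W[...,1]>lo)&(W[...,1]<hi)]; l=cv2.fitLine(q[:,:2].astype(np.float32),cv2.DIST_HUBER,0,.01,.01).ravel()
        tip=q[q[:,2]>.212]
        print(" hook",len(q),l.round(4),np.degrees(np.arctan2(l[1],l[0])).round(1),"tip",tip.mean(0).round(4) if len(tip) else None, "rod top",np.percentile(q[q[:,0]>.5][:,2],90).round(4))
E
```

```text
top b1 66 ring [628.1 -27.9] [13.1 73.4] 68.8 line -23.5
top b2 72 ring [498.3 -85.9] [12.4 74.8] 32.2 line -57.3
bar [ 565.5 -358.6] [ 23.1 236.2] 2.855499029159546 -87.02 [ 0.5674261  -0.35876626]
 hook 104 [ 0.9996  0.0283  0.5034 -0.2958] 1.6 tip [ 0.4657 -0.2977  0.2182] rod top 0.2041
 hook 106 [ 0.9992  0.04    0.5034 -0.4256] 2.3 tip [ 0.4732 -0.4284  0.2173] rod top 0.2034
side b1 224 ring [632.5 -28.4] [15.3 75.3] 68.1 line -22.5
side b2 255 ring [501.6 -85.6] [16.4 75.1] 32.5 line -57.7
bar [ 565.8 -358.2] [ 27.7 235.4] 2.7583563327789307 -87.05 [ 0.56825304 -0.3600579 ]
 hook 137 [ 0.9975  0.071   0.5007 -0.298 ] 4.1 tip [ 0.4674 -0.2992  0.2188] rod top 0.2055
 hook 152 [ 0.9983  0.058   0.5102 -0.4265] 3.3 tip [ 0.4734 -0.4284  0.2193] rod top 0.2054
```

```bash
cat > go.py <<'E'
import sys
from h import *
from scipy.spatial.transform import Rotation as Ro
def go(x,y,z,deg):
    o=r.get_obs(); R=Ro.from_rotvec(o["orientation"]).as_matrix(); a=np.radians(deg)
    ty=np.array([np.cos(a),np.sin(a),0]); tz=np.array([0,0,-1.]); T=np.c_[np.cross(ty,tz),ty,tz]
    print("t",o["clock"],"tcp",np.round(o["tcp_pos"],4),"yaw",np.degrees(np.arctan2(R[1,1],R[0,1])).round(1),"w",round(o["grip_width"],4),"F",np.round(o["contact_force"],1))
    print("shift",((np.array([x,y,z])-o["tcp_pos"])@R*1000).round(1).tolist(),"turn",Ro.from_matrix(R.T@T).as_rotvec().round(3).tolist())
if __name__=="__main__": go(*map(float,sys.argv[1:]))
E
python3 go.py .63 -.0287 .26 -23; python3 go.py .45 .29 .27 20
```

```text
t 0.1 tcp [0.2718 0.6173 0.2304] yaw 66.2 w 0.0853 F [-0.5 -0.2  0.6]
shift [-588.1, -446.9, -28.7] turn [-0.001, 0.001, 1.557]
t 0.1 tcp [0.2718 0.6173 0.2304] yaw 66.2 w 0.0853 F [-0.5 -0.2  0.6]
shift [-294.9, -227.8, -39.1] turn [-0.001, 0.001, 0.807]
```

Emit:
play_rows(deltas=[[60,[0,0,-35],[0,0,0.15]],[60,[-120,-90,-35],[0,0,0.4]],[60,[-588,-447,-29],[0,0,1.557]],[60,[-588,-447,-29],[0,0,1.557]],[60,[-588,-447,-29],[0,0,1.557]],[60,[-588,-447,-29],[0,0,1.557]],[60,[-588,-447,-29],[0,0,1.557]],[60,[-588,-447,-29],[0,0,1.557]]], squeeze=40)

```text
clock: 1.1
tcp_pos: [0.4845, 0.2328, 0.2625]
orientation: [2.539, 1.848, -0.002]
contact_force: [1.1, 1.2, 0.4]
grip_width: 0.0601
```

```bash
python3 go.py .63 -.0287 .22 -23
```

```text
t 1.1 tcp [0.4845 0.2328 0.2625] yaw -17.9 w 0.0601 F [1.1 1.2 0.4]
shift [-204.1, 218.8, 42.7] turn [-0.0, 0.002, 0.089]
```

Emit:
play_rows(deltas=[[55,[-204,219,25],[0,0.002,0.089]],[50,[-204,219,30],[0,0.002,0.089]],[50,[-204,219,43],[0,0.002,0.089]],[50,[-204,219,43],[0,0.002,0.089]],[50,[-204,219,43],[0,0.002,0.089]],[50,[-204,219,43],[0,0.002,0.089]],[50,[-204,219,43],[0,0.002,0.089]],[50,[-204,219,43],[0,0.002,0.089]]])

```text
clock: 2.1
tcp_pos: [0.6299, -0.0265, 0.2197]
orientation: [-2.616, -1.737, -0.001]
contact_force: [-0.1, 1.1, 0.9]
grip_width: 0.0496
```

```bash
python3 - <<'E'
from meas import *
from go import go
n="side"; p,d=r.grab_frame(n)
blocks(n,p,d,(.548,-.0187))
cv2.imwrite("pics/s1.png",cv2.resize(p[60:300,200:520,::-1],(800,600),interpolation=cv2.INTER_CUBIC))
print(proj(n,[[.63,-.0287,.22],[.63,-.0287,.156]]))
go(.63,-.0287,.127,-23)
E
```

```text
side 91 [316. 181.] [0.5878 0.0435 0.153 ] rect [587.7  44.1] [51.4 17.1] 3.5 [ 96.  98. 101.]
side 76 [346. 189.] [ 0.63   -0.0304  0.1542] rect [631.8 -28.5] [26.6 22.4] 64.8 [187. 193. 193.]
side 96 [295. 192.] [0.5166 0.0459 0.1531] rect [517.7  45.6] [17.  48.9] 19.8 [93. 95. 98.]
side 108 [289. 215.] [ 0.4539 -0.0114  0.1535] rect [454.   -9.9] [50.  15.8] 19.3 [101. 103. 107.]
side 86 [322. 224.] [ 0.4993 -0.0882  0.1548] rect [500.6 -86. ] [21.9 23.1] 25.7 [189. 194. 195.]
[[346.59046635 169.95894734]
 [345.1660835  187.77668399]]
t 2.15 tcp [ 0.6299 -0.0266  0.2199] yaw -22.8 w 0.0498 F [-0.   0.5 -0.4]
shift [-2.1, 0.9, 92.9] turn [-0.001, -0.001, 0.003]
```

View pics/s1.png

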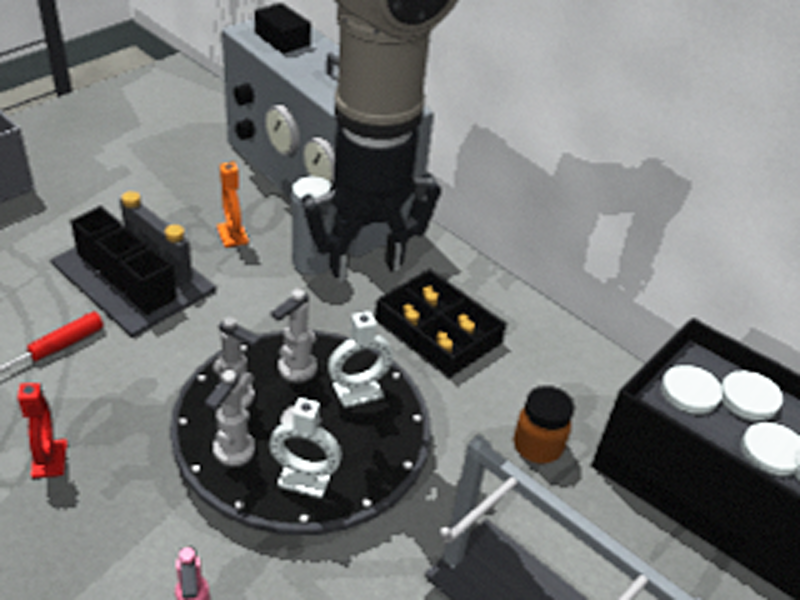

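The fingers straddle the first burner's block: tips are at (340-395,270) and the block at (363,322). Descending to grip.

Emit:
play_rows(deltas=[[50,[-2,1,30],[0,0,0.003]],[50,[-2,1,65],[0,0,0.003]],[50,[-2,1,92],[0,0,0.003]],[50,[-2,1,92],[0,0,0.003]],[30,[-2,1,92],[0,0,0.003]],[26,[-2,1,92],[0,0,0.003]],[20,[-2,1,92],[0,0,0.003]],[16,[-2,1,92],[0,0,0.003]]], squeeze=40)

```text
clock: 3.15
tcp_pos: [0.6312, -0.0287, 0.1294]
orientation: [-2.62, -1.734, -0.005]
contact_force: [-0.6, 1.0, 6.3]
grip_width: 0.0214
```

```bash
python3 go.py .63 -.0287 .127 -23
```

```text
t 3.15 tcp [ 0.6312 -0.0287  0.1294] yaw -23.0 w 0.0214 F [-0.6  1.   6.3]
shift [-0.4, -1.1, 2.4] turn [0.002, -0.003, -0.0]
```

Emit:
play_rows(deltas=[[10,[0,0,0],[0,0,0]],[10,[0,0,-10],[0,0,0]],[10,[0,0,-30],[0,0,0]],[10,[0,0,-60],[0,0,0]],[10,[0,0,-95],[0,0,0]],[10,[0,0,-130],[0,0,0]],[10,[0,0,-150],[0,0,0]],[10,[0,0,-150],[0,0,0]]], squeeze=70)

```text
clock: 4.15
tcp_pos: [0.6318, -0.0294, 0.2822]
orientation: [2.619, 1.732, 0.011]
contact_force: [-0.1, -0.1, -3.1]
grip_width: 0.0212
```

```bash
python3 go.py .425 -.41 .285 -87.1; python3 go.py .425 -.43 .2495 -87.1
```

```text
t 4.15 tcp [ 0.6318 -0.0294  0.2822] yaw -23.0 w 0.0212 F [-0.1 -0.1 -3.1]
shift [-431.1, -41.4, -5.2] turn [0.002, -0.008, 1.118]
t 4.15 tcp [ 0.6318 -0.0294  0.2822] yaw -23.0 w 0.0212 F [-0.1 -0.1 -3.1]
shift [-449.7, -33.7, 30.3] turn [0.002, -0.008, 1.118]
```

```bash
python3 go.py .405 -.25 .285 -70
```

```text
t 4.15 tcp [ 0.6318 -0.0294  0.2822] yaw -23.0 w 0.0212 F [-0.1 -0.1 -3.1]
shift [-291.7, -122.4, -4.9] turn [0.003, -0.007, 0.82]
```

Emit:
play_rows(deltas=[[10,[-30,-13,-2],[0,-0.005,0.1]],[10,[-75,-31,-4],[0,-0.005,0.22]],[10,[-122,-51,-5],[0,-0.006,0.35]],[10,[-170,-71,-5],[0,-0.006,0.48]],[10,[-215,-90,-5],[0,-0.007,0.6]],[10,[-255,-107,-5],[0,-0.007,0.72]],[10,[-280,-118,-5],[0,-0.007,0.8]],[10,[-292,-122,-5],[0,-0.007,0.82]]])

```text
clock: 5.15
tcp_pos: [0.4036, -0.2512, 0.2846]
orientation: [3.093, 0.541, 0.002]
contact_force: [0.4, 1.1, -2.6]
grip_width: 0.021
```

```bash
python3 go.py .423 -.431 .275 -87.1
```

```text
t 5.15 tcp [ 0.4036 -0.2512  0.2846] yaw -70.2 w 0.021 F [ 0.4  1.1 -2.6]
shift [-42.8, 175.7, 9.9] turn [0.002, -0.001, 0.296]
```

Emit:
play_rows(deltas=[[10,[-5,25,2],[0,0,0.12]],[10,[-16,65,4],[0,0,0.25]],[10,[-27,110,6],[0,0,0.296]],[10,[-37,150,8],[0,0,0.296]],[10,[-42,172,10],[0,0,0.296]],[10,[-43,176,22],[0,0,0.296]],[10,[-43,176,33],[0,0,0.296]],[10,[-43,176,35],[0,0,0.296]]])

```text
clock: 6.15
tcp_pos: [0.4231, -0.4293, 0.2483]
orientation: [-3.139, -0.082, -0.0]
contact_force: [0.1, 0.3, -2.4]
grip_width: 0.0208
```

```bash
cat > look.py <<'E'
from meas import *
from go import go
import sys
tag=sys.argv[1]
n="side"; p,d=r.grab_frame(n)
cv2.imwrite(f"pics/{tag}.png",cv2.resize(p[170:370,320:560,::-1],(720,600),interpolation=cv2.INTER_CUBIC))
W=cloud(n,d); o=r.get_obs(); c=o["tcp_pos"]
# bright steel below the fingertips = held burner
m=(d>0)&(np.hypot(W[...,0]-c[0],W[...,1]-c[1])<.048)&(W[...,2]<c[2]-.005)&(W[...,2]>c[2]-.11)
q=W[m]; print("burner pts",len(q),"min",q.min(0).round(4),"max",q.max(0).round(4),"mean",q.mean(0).round(4))
q2=q[:,:2].astype(np.float32)*1000; rc=cv2.minAreaRect(q2[q[:,2]>c[2]-.075]); print("ring",np.round(rc[0],1),np.round(rc[1],1),round(rc[2],1))
go(*map(float,sys.argv[2:]))
E
python3 look.py s2 .5195 -.4262 .2495 -87.1
```

```text
burner pts 884 min [ 0.4048 -0.4665  0.1563] max [ 0.4423 -0.3926  0.2425] mean [ 0.419  -0.4311  0.191 ]
ring [ 423.2 -429.3] [13.5 74.3] 2.8
t 6.2 tcp [ 0.4232 -0.4296  0.2488] yaw -87.0 w 0.0206 F [-1.  -0.1 -2.5]
shift [96.4, 1.6, -0.6] turn [-0.001, -0.001, 0.001]
```

View pics/s2.png

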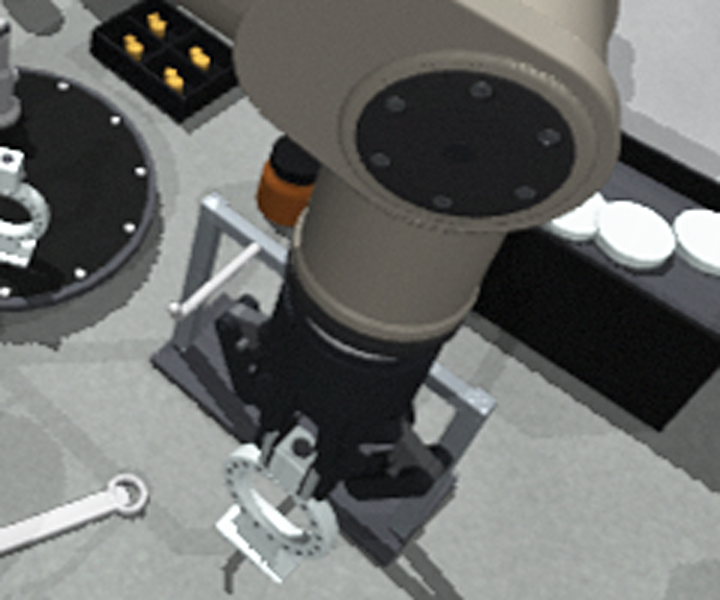

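The burner hangs straight in the gripper at (275,500), ring facing the right hook, lined up. Moving in.

Emit:
play_rows(deltas=[[10,[12,0,0],[0,0,0]],[10,[28,0,0],[0,0,0]],[10,[44,0.5,0],[0,0,0]],[10,[60,1,0],[0,0,0]],[10,[76,1,0],[0,0,0]],[10,[90,1.5,0],[0,0,0]],[10,[96,1.5,0],[0,0,0]],[10,[96,1.5,0],[0,0,0]]])

```text
clock: 7.2
tcp_pos: [0.5192, -0.4262, 0.2487]
orientation: [-3.14, -0.082, -0.0]
contact_force: [-1.1, -0.5, -2.4]
grip_width: 0.021
```

```bash
python3 look.py s3 .5195 -.4262 .22 -87.1
```

```text
burner pts 885 min [ 0.4707 -0.4636  0.1556] max [ 0.5343 -0.3886  0.2429] mean [ 0.5134 -0.4284  0.1969]
ring [ 514.2 -430. ] [63.7 63.1] 42.2
t 7.25 tcp [ 0.5186 -0.4264  0.2488] yaw -87.0 w 0.021 F [-0.6 -0.6 -1.8]
shift [0.9, -0.1, 28.8] turn [-0.0, -0.0, 0.001]
```

View pics/s3.png

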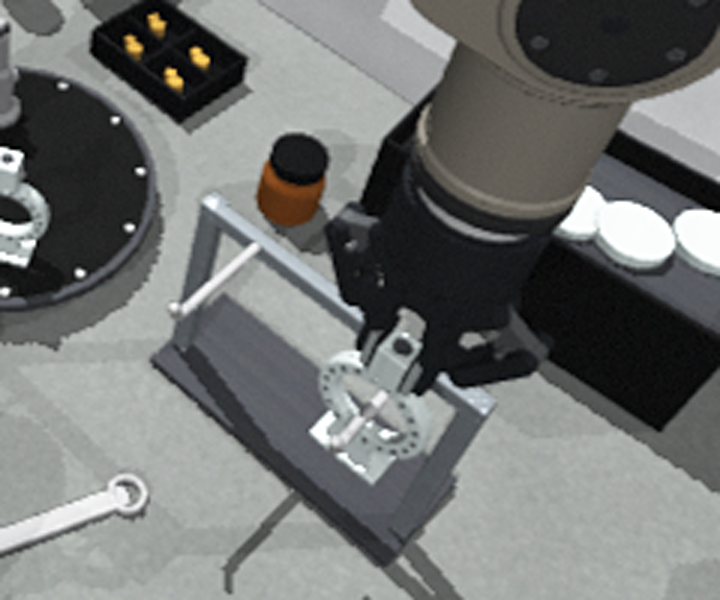

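The hook passes through the ring with its tip in front at (338,440). Lowering onto the rod.

Emit:
play_rows(deltas=[[10,[1,0,8],[0,0,0]],[10,[1,0,17],[0,0,0]],[10,[1,0,24],[0,0,0]],[10,[1,0,26],[0,0,0]],[10,[1,0,27],[0,0,0]],[10,[1,0,28],[0,0,0]]])

```text
clock: 8.0
tcp_pos: [0.5197, -0.4265, 0.221]
orientation: [-3.14, -0.081, -0.001]
contact_force: [-0.6, -0.2, -1.7]
grip_width: 0.0205
```

Emit:
play_rows(deltas=[[10,[0,0,0.7],[0,0,0]],[10,[0,0,1.2],[0,0,0]],[10,[0,0,1.2],[0,0,0]]])

```text
clock: 8.38
tcp_pos: [0.5198, -0.4265, 0.2199]
orientation: [-3.14, -0.081, -0.001]
contact_force: [-0.4, -0.4, -2.3]
grip_width: 0.0208
```

Emit:
play_rows(deltas=[[10,[0,0,0.8],[0,0,0]],[10,[0,0,1.5],[0,0,0]],[10,[0,0,1.5],[0,0,0]]])

```text
clock: 8.75
tcp_pos: [0.5198, -0.4267, 0.2193]
orientation: [-3.14, -0.081, -0.002]
contact_force: [-1.9, 1.9, 4.5]
grip_width: 0.0211
```

Emit:
play_rows(deltas=[[10,[0,0,0.6],[0,0,0]],[10,[0,0,1],[0,0,0]],[10,[0,0,1],[0,0,0]]])

```text
clock: 9.12
tcp_pos: [0.5199, -0.4267, 0.2193]
orientation: [-3.14, -0.081, -0.003]
contact_force: [-2.8, 4.4, 7.4]
grip_width: 0.0208
```

Emit:
play_rows(deltas=[[10,[0,0,0],[0,0,0]],[22,[0,0,0],[0,0,0]],[24,[0,0,0],[0,0,0]],[27,[0,0,0],[0,0,0]],[32,[0,0,0],[0,0,0]],[40,[0,0,0],[0,0,0]],[50,[0,0,0],[0,0,0]],[50,[0,0,0],[0,0,0]]])

```text
clock: 10.12
tcp_pos: [0.5199, -0.4267, 0.2193]
orientation: [-3.14, -0.081, -0.003]
contact_force: [0.1, 0.2, 0.3]
grip_width: 0.0502
```

```bash
python3 look.py s4 .5195 -.4262 .30 -87.1; python3 go.py .42 -.25 .31 -70
```

```text
burner pts 835 min [ 0.4739 -0.4634  0.1253] max [ 0.5677 -0.389   0.2142] mean [ 0.515  -0.4274  0.1696]
ring [ 523.7 -425.2] [66.6 75.3] 53.1
t 10.175 tcp [ 0.5199 -0.4266  0.2193] yaw -87.0 w 0.05 F [-0.1 -0.7  0.4]
shift [-0.2, -0.5, -80.7] turn [-0.0, -0.002, 0.001]
t 10.175 tcp [ 0.5199 -0.4266  0.2193] yaw -87.0 w 0.05 F [-0.1 -0.7  0.4]
shift [-90.5, -181.6, -90.9] turn [-0.0, -0.002, -0.298]
```

View pics/s4.png

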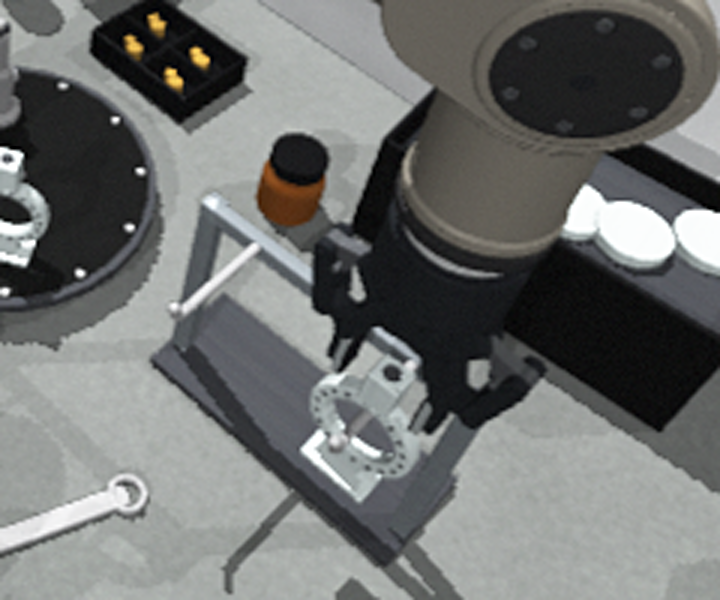

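Burner 1 hangs on the right hook with the fingers clear of the block (390,375). Going up and over to burner 2.

Emit:
play_rows(deltas=[[50,[0,0,-15],[0,0,0]],[50,[0,0,-55],[0,0,0]],[50,[0,0,-95],[0,0,0]],[50,[-10,-50,-100],[0,0,-0.1]],[50,[-10,-110,-100],[0,0,-0.25]],[50,[-10,-170,-100],[0,0,-0.4]],[50,[-10,-230,-90],[0,0,-0.5]],[50,[-5,-270,-80],[0,0,-0.5]]])

```text
clock: 11.18
tcp_pos: [0.5008, -0.1548, 0.3003]
orientation: [-3.021, -0.859, -0.007]
contact_force: [-0.0, -0.2, 0.5]
grip_width: 0.0501
```

```bash
python3 - <<'E'
from meas import *
from go import go
for n in("side","top"):
    p,d=r.grab_frame(n); blocks(n,p,d,(.548,-.0187))
    W=cloud(n,d); m=(d>0)&(np.hypot(W[...,0]-.4995,W[...,1]+.0862)<.045)&(W[...,2]>.06)&(W[...,2]<.12)
    if m.sum()>20: rc=cv2.minAreaRect((W[m][:,:2]*1000).astype(np.float32)); print("ring",rc)
go(.4995,-.0862,.21,-57.6)
E
```

```text
side 77 [316. 182.] [0.5851 0.0431 0.153 ] rect [587.2  44.6] [49.  15.5] 7.8 [71. 73. 76.]
side 99 [295. 192.] [0.5164 0.0456 0.1531] rect [517.   44.9] [16.6 49.6] 14.5 [93. 94. 97.]
side 108 [289. 215.] [ 0.4538 -0.0112  0.1533] rect [454.3 -11.2] [50.3 18.3] 24.0 [ 99. 101. 105.]
side 86 [322. 224.] [ 0.4995 -0.088   0.1548] rect [501.  -85.8] [22.5 22.3] 27.5 [187. 192. 193.]
ring ((500.63543701171875, -86.24847412109375), (15.285693168640137, 74.6844482421875), 30.253150939941406)
top 90 [293. 192.] [0.5839 0.045  0.1523] rect [584.4  44.2] [49.8 16.7] 10.8 [ 96.  98. 100.]
top 96 [292. 216.] [0.5143 0.0467 0.1525] rect [515.6  46.3] [17.1 49.3] 19.4 [90. 92. 95.]
top 65 [340. 221.] [ 0.4977 -0.0859  0.1551] rect [498.  -85.8] [21.4 21.2] 30.8 [168. 173. 175.]
top 93 [313. 239.] [ 0.4513 -0.0103  0.1527] rect [451.9 -10.8] [49.6 15.6] 21.6 [103. 105. 108.]
ring ((497.6031494140625, -84.81187438964844), (12.439598083496094, 71.73876953125), 32.312931060791016)
t 11.275 tcp [ 0.5013 -0.152   0.2992] yaw -58.0 w 0.0502 F [0.6 0.3 0.2]
shift [33.1, -56.6, 89.4] turn [-0.002, -0.003, -0.006]
```

Emit:
play_rows(deltas=[[50,[16,-28,40],[0,-0.003,0]],[50,[33,-57,85],[-0.002,-0.003,0]],[50,[33,-57,89],[-0.002,-0.003,0]],[50,[33,-57,89],[-0.002,-0.003,0]]])

```text
clock: 11.78
tcp_pos: [0.4997, -0.0873, 0.2113]
orientation: [3.019, 0.864, 0.001]
contact_force: [0.4, -0.2, -0.6]
grip_width: 0.0502
```

```bash
python3 go.py .4998 -.0862 .129 -58
```

```text
t 11.775 tcp [ 0.4997 -0.0873  0.2113] yaw -58.1 w 0.0502 F [ 0.4 -0.2 -0.6]
shift [0.7, -1.0, 82.3] turn [0.001, -0.0, -0.001]
```

Emit:
play_rows(deltas=[[50,[0.7,-1,30],[0,0,0]],[50,[0.7,-1,60],[0,0,0]],[50,[0.7,-1,82],[0,0,0]],[50,[0.7,-1,82],[0,0,0]],[30,[0.7,-1,82],[0,0,0]],[26,[0.7,-1,82],[0,0,0]],[20,[0.7,-1,82],[0,0,0]],[16,[0.7,-1,82],[0,0,0]]], squeeze=40)

```text
clock: 12.78
tcp_pos: [0.501, -0.0863, 0.1305]
orientation: [3.019, 0.865, 0.005]
contact_force: [-0.5, 1.2, 7.8]
grip_width: 0.0214
```

Emit:
play_rows(deltas=[[10,[0,0,0],[0,0,0]],[10,[0,0,-10],[0,0,0]],[10,[0,0,-30],[0,0,0]],[10,[0,0,-60],[0,0,0]],[10,[0,0,-95],[0,0,0]],[10,[0,0,-130],[0,0,0]],[10,[0,0,-150],[0,0,0]],[10,[0,0,-150],[0,0,0]]], squeeze=70)

```text
clock: 13.78
tcp_pos: [0.5011, -0.0864, 0.2819]
orientation: [3.018, 0.864, 0.01]
contact_force: [0.0, 0.0, -3.1]
grip_width: 0.0209
```

```bash
python3 go.py .418 -.20 .28 -80;python3 go.py .418 -.301 .2495 -87.1
```

```text
t 13.775 tcp [ 0.5011 -0.0864  0.2819] yaw -58.0 w 0.0209 F [ 0.   0.  -3.1]
shift [-130.6, 52.4, 1.4] turn [0.002, -0.006, 0.383]
t 13.775 tcp [ 0.5011 -0.0864  0.2819] yaw -58.0 w 0.0209 F [ 0.   0.  -3.1]
shift [-184.2, 138.0, 31.8] turn [0.002, -0.006, 0.507]
```

Emit:
play_rows(deltas=[[10,[-35,14,0],[0,-0.004,0.1]],[10,[-80,32,0],[0,-0.006,0.22]],[10,[-120,50,0],[0.002,-0.006,0.36]],[10,[-145,76,0],[0.002,-0.006,0.47]],[10,[-168,112,5],[0.002,-0.006,0.507]],[10,[-182,134,18],[0.002,-0.006,0.507]],[10,[-184,138,30],[0.002,-0.006,0.507]],[10,[-184,138,32],[0.002,-0.006,0.507]]])

```text
clock: 14.78
tcp_pos: [0.4172, -0.2998, 0.2477]
orientation: [-3.139, -0.079, 0.005]
contact_force: [-0.3, -0.1, -2.2]
grip_width: 0.0211
```

```bash
python3 look.py s5 .513 -.2963 .2495 -87.1
```

```text
burner pts 694 min [ 0.3989 -0.3373  0.1523] max [ 0.4361 -0.2631  0.2419] mean [ 0.4131 -0.3024  0.1899]
ring [ 417.2 -300. ] [13.5 74.6] 3.7
t 14.825 tcp [ 0.4177 -0.2995  0.2481] yaw -87.0 w 0.0204 F [-0.4 -0.6 -2.5]
shift [95.3, 1.7, -1.6] turn [-0.002, 0.002, 0.001]
```

View pics/s5.png

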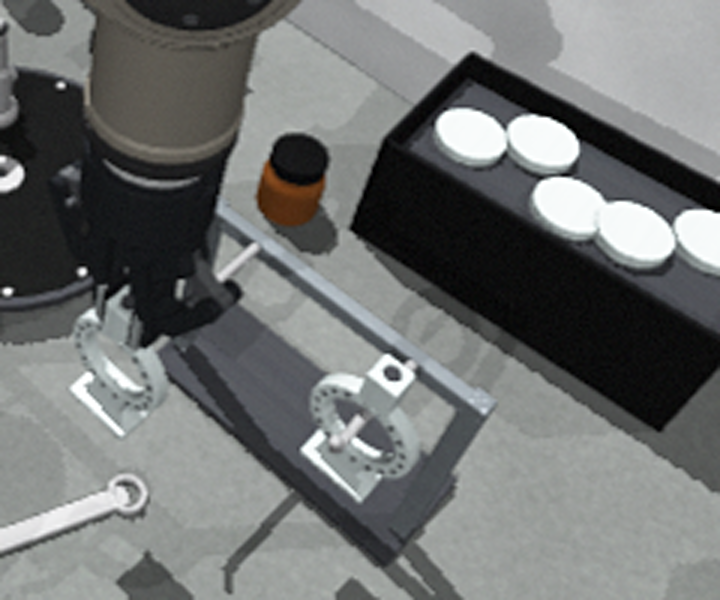

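Burner 1 hangs upright at (360,420). Burner 2 is held in front of the left hook at (120,355). Inserting.

Emit:
play_rows(deltas=[[10,[12,0,-1],[0,0.002,0]],[10,[28,0,-1],[0,0.002,0]],[10,[44,0.5,-1],[0,0.002,0]],[10,[60,1,-1],[0,0.002,0]],[10,[76,1,-1],[0,0.002,0]],[10,[90,1.5,-1],[0,0.002,0]],[10,[95,1.5,-1],[0,0.002,0]],[10,[95,1.5,-1],[0,0.002,0]]])

```text
clock: 15.82
tcp_pos: [0.5126, -0.2963, 0.2488]
orientation: [-3.139, -0.081, 0.001]
contact_force: [0.8, -0.7, -2.3]
grip_width: 0.0207
```

```bash
python3 look.py s6 .513 -.2963 .22 -87.1
```

```text
burner pts 702 min [ 0.4648 -0.334   0.1547] max [ 0.5275 -0.2595  0.2427] mean [ 0.5066 -0.3001  0.1965]
ring [ 505.6 -302.3] [60.1 63.3] 41.4
t 15.875 tcp [ 0.5122 -0.2964  0.2489] yaw -87.1 w 0.0205 F [-0.4 -0.1 -2.4]
shift [0.8, -0.0, 28.9] turn [-0.002, 0.001, 0.0]
```

View pics/s6.png

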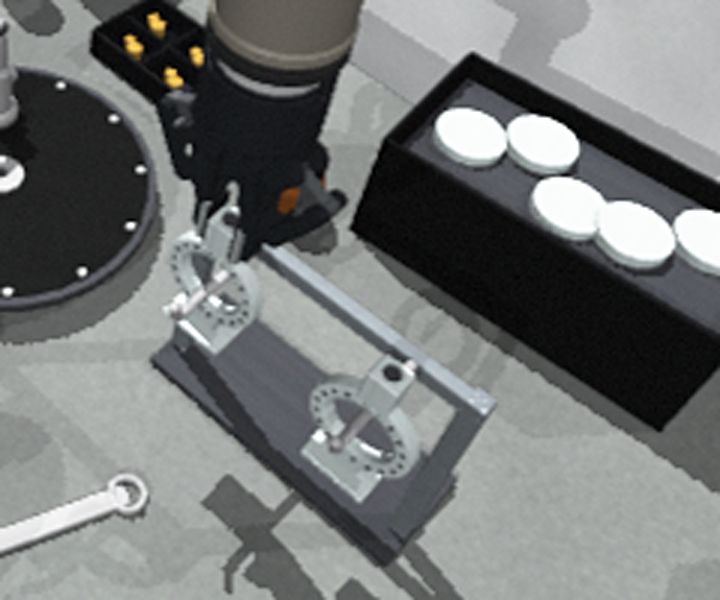

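The left hook passes through burner 2's ring, tip at (175,307). Lowering.

Emit:
play_rows(deltas=[[10,[1,0,8],[0,0,0]],[10,[1,0,17],[0,0,0]],[10,[1,0,24],[0,0,0]],[10,[1,0,27],[0,0,0]],[10,[1,0,28],[0,0,0]],[10,[1,0,28],[0,0,0]]])

```text
clock: 16.62
tcp_pos: [0.5132, -0.2964, 0.221]
orientation: [-3.139, -0.08, 0.001]
contact_force: [-0.3, 0.9, -2.2]
grip_width: 0.0207
```

Emit:
play_rows(deltas=[[10,[0,0,0.7],[0,0,0]],[10,[0,0,1.2],[0,0,0]],[10,[0,0,1.2],[0,0,0]]])

```text
clock: 17.0
tcp_pos: [0.5135, -0.2966, 0.2205]
orientation: [-3.139, -0.08, -0.001]
contact_force: [-1.1, 0.7, 4.9]
grip_width: 0.0207
```

Contact. One small press, then release.

Emit:
play_rows(deltas=[[10,[0,0,0.4],[0,0,0]],[10,[0,0,0.4],[0,0,0]],[22,[0,0,0],[0,0,0]],[24,[0,0,0],[0,0,0]],[27,[0,0,0],[0,0,0]],[32,[0,0,0],[0,0,0]],[40,[0,0,0],[0,0,0]],[50,[0,0,0],[0,0,0]]])

```text
clock: 18.0
tcp_pos: [0.5135, -0.2966, 0.2205]
orientation: [-3.139, -0.08, -0.001]
contact_force: [-0.1, -0.4, 0.5]
grip_width: 0.0497
```

Emit:
play_rows(deltas=[[50,[0,0,0],[0,0,0]],[50,[0,0,-15],[0,0,0]],[50,[0,0,-55],[0,0,0]],[50,[0,0,-95],[0,0,0]],[50,[0,-50,-100],[0,0,0]],[50,[0,-110,-100],[0,0,0]],[50,[0,-170,-100],[0,0,0]],[50,[0,-230,-100],[0,0,0]]])

```text
clock: 19.0
tcp_pos: [0.5017, -0.0655, 0.3218]
orientation: [-3.139, -0.079, -0.003]
contact_force: [1.3, 0.4, 0.4]
grip_width: 0.0499
```

Emit:
play_rows(deltas=[[50,[0,-50,0],[0,0,0]],[50,[0,-100,0],[0,0,0]],[50,[0,-140,0],[0,0,0]],[50,[0,-140,0],[0,0,0]]])

```text
clock: 19.5
tcp_pos: [0.4946, 0.0777, 0.3229]
orientation: [-3.137, -0.088, -0.004]
contact_force: [-1.0, -0.8, 0.8]
grip_width: 0.0498
```

```bash
python3 - <<'E'
from meas import *
import time
for n in("top","side"):
    for rep in range(2):
        p,d=r.grab_frame(n); W=cloud(n,d)
        for h in((.513,-.2963),(.5195,-.4262)):
            m=(d>0)&(np.hypot(W[...,0]-h[0],W[...,1]-h[1])<.03)&(W[...,2]>.232)&(W[...,2]<.26)
            f=(d>0)&(np.hypot(W[...,0]-h[0],W[...,1]-h[1])<.05)&(W[...,2]>.115)&(W[...,2]<.14)
            print(n,h,m.sum(),W[m].mean(0).round(4),"foot",f.sum(),W[f].mean(0).round(4))
    blocks(n,p,d,(.548,-.0187))
    if n=="side": cv2.imwrite("pics/end.png",cv2.resize(p[...,::-1],(800,500)))
print(r.get_obs()["clock"],r.get_obs()["tcp_pos"])
E
```

```text
top (0.513, -0.2963) 89 [ 0.5108 -0.2955  0.2435] foot 75 [ 0.5019 -0.2894  0.1305]
top (0.5195, -0.4262) 93 [ 0.5177 -0.4255  0.2434] foot 110 [ 0.5114 -0.4214  0.1309]
top (0.513, -0.2963) 88 [ 0.5108 -0.2956  0.2435] foot 76 [ 0.5019 -0.2896  0.1303]
top (0.5195, -0.4262) 93 [ 0.5179 -0.4256  0.2432] foot 109 [ 0.5115 -0.4213  0.1309]
top 85 [293. 192.] [0.583  0.0457 0.1527] rect [583.2  45.8] [47.4 14. ] 8.4 [101. 103. 106.]
top 41 [296. 216.] [0.5141 0.038  0.1514] rect [515.8  37.1] [11.9 31.6] 16.8 [71. 73. 76.]
top 96 [314. 238.] [ 0.4513 -0.0118  0.1524] rect [451.1 -11.2] [49.8 16.9] 20.3 [81. 82. 85.]
side (0.513, -0.2963) 152 [ 0.5114 -0.2982  0.2438] foot 186 [ 0.5053 -0.3     0.1327]
side (0.5195, -0.4262) 186 [ 0.5174 -0.4278  0.2443] foot 233 [ 0.5111 -0.4263  0.1329]
side (0.513, -0.2963) 154 [ 0.5113 -0.2982  0.2437] foot 185 [ 0.5052 -0.3001  0.1327]
side (0.5195, -0.4262) 185 [ 0.5174 -0.4277  0.2443] foot 233 [ 0.5111 -0.4264  0.1329]
side 89 [316. 181.] [0.5865 0.0441 0.1531] rect [587.8  45.3] [51.1 14.8] 10.0 [ 97.  99. 102.]
side 102 [295. 192.] [0.5157 0.045  0.1529] rect [516.6  45.5] [15.4 51.8] 20.3 [93. 95. 98.]
side 107 [290. 216.] [ 0.4544 -0.0131  0.1531] rect [454.9 -12.7] [50.2 16.7] 19.1 [81. 83. 86.]
19.7 [0.49491106 0.07259668 0.32259784]
```

View pics/end.png

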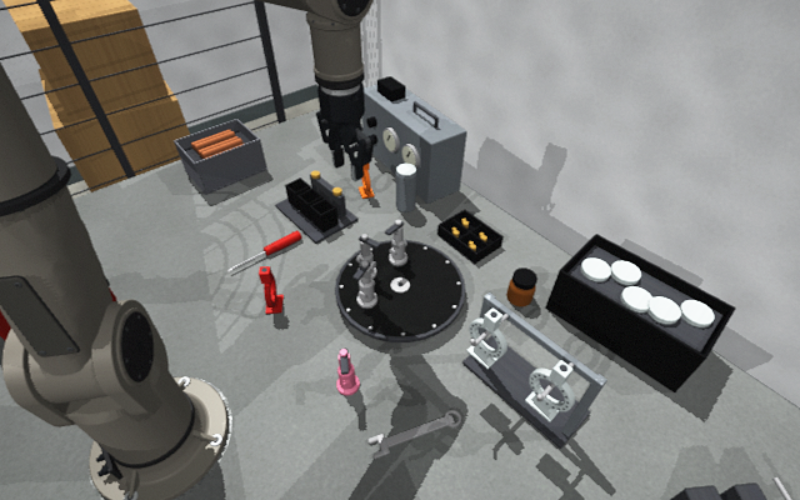

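Both burners hang still on separate hooks, at (487,335) and (552,385). All three valves are standing and nothing else looks moved.

```bash
python3 -c "
from bench import r
print(r.hand_in())"
```

```text
the job is handed in; nothing more can be done
None
```

Both ring burners are off the carousel and hanging on the rework rack, one on each hook. I handed the job in at about 19.7 s, well under the 72 s limit.

- **How it went:** I gripped each burner by its block, passed its ring over the hook tip, and lowered it onto the straight rod. I let go only once the force reading showed contact, at 5–7 N.
- **Burners:** In the last pictures both blocks sit within about 2 mm of the hook centres, at the seated height. Repeat frames 0.05 s apart agree to about 0.2 mm, so they look still. I did not watch for longer than that.
- **Valves and bench:** All three valves are standing. Two read within about 1 mm of where they started and valve 3 within 2–3 mm. The arm partly hid one of them in the top view, but the side view showed it clearly. By eye, nothing else on the bench has moved.
- **Robot:** The open gripper is parked clear of everything, about 0.32 m up. The highest force I read was about 9 N, measured at the ends of moves. No check failed.

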